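# Put the hanging soap away in its travel box

### The arm

A 6-joint arm with a two-finger parallel gripper is mounted at the origin on the work surface. World frame = base frame: x ahead of the robot, y to its left, z up, the work surface at z = 0. Lengths are in m, angles in rad, forces in N, time in s.
With the tool pointing down it reaches from about 0.3 to 0.75 m from the base axis. Payload 8.5 kg.
Tool frame: the origin (TCP) lies on the centre line of the jaws, within the pads' length; the fingertips stand robot.nose_length ahead of it and the grasp point (between the pads) lies 8 mm behind it (robot.nose_length is the distance from the TCP to the fingertips, in m); z points along the fingers, y is the line along which they close (so a half turn about z gives the same grasp; the last joint's range is limited). The gripper opens to 85 mm and grips with 20 to 120 N. Pads are 22 mm wide; open, the fingers measure 114 mm over their backs; the gripper's body (76 mm by 85 mm) begins 54 mm behind the grasp point. The pads swing forward as they close: fully open they stand 13 mm farther back than shut.
Start: joints at [1.037, 0.381, 1.297, -0, 1.464, -0.215], TCP at [0.172, 0.522, 0.242] pointing down, gripper open.
Joint ranges: [-3.11, 3.11], [-0.89, 2.33], [0.22, 2.48], [-1.42, 4.56], [0.17, 2.85], [-2.88, 2.88]. Speed limits (rad/s): [2.39, 2.39, 3.14, 3.14, 3.14, 3.14].

### API

Orientations are given as a unit quaternion [w, x, y, z].
In Python, from cell import robot, capture, spot_in, mark_of gives the robot as it stands.
- The arm moves only by the tool jog_arm, never from a script. Its argument "plan" is a list of rows, each a list of 3 entries, a list of its own where there are three numbers: the shift along the tool's x, y, z in cm, then the turn about the tool's z in rad, then the finger opening in cm, from 0 to 8.54. A call has 1 to 10 rows; each row is the pose to reach, as a shift and turn from the pose commanded when the call began, along the tool's axes at that moment; what a row does not reach only later rows make up. A row lasts 1/12 s, in which the tool goes at most 41.7 mm and 7.16 degrees, less where a joint would pass 70% of its speed; a pose out of reach is approached as far as the arm can. A call with a gripper value outside its range is refused whole. The fingers move at their own pace and stop on an object; "force" is the grip in N (left out, the last holds). Time passes only in rows, so rows that repeat a pose let the fingers close. It gives the time, the measured TCP pose, the force, the opening and the grip force at its end, in the units of the state.
- robot.observe(): the state, without advancing time (a new reading comes with each control period).
- capture(name): name is "side" or "top"; returns a dict with "pixels" (400x640x3 uint8, red, green, blue), "fov_y" (degrees; the focal length in pixels is half the picture's height over the tangent of half this angle, whatever the lens; pixels are square), "cx", "cy" (the principal point, pixels), "pose" (4x4, takes a point from camera to world coordinates). Camera axes: x right, y down, z forward; pixel columns grow to the right and rows downward; lengths in m; the calibration is good to about 2 mm. A picture is of the moment at which its call begins. There is no depth.
- robot.sign_off(): hands the job in; it is judged then, once.
Trained networks look in a picture, given as the dict that the camera call returned (one of the last four; its "shot" number tells which), for a name from the list of things; names that differ only in an ending like _2 or _b are one class to them, and where a whole thing is asked for, a point or a joint stands for the part that bears it (a point fixed in the world has none). Each returns a list of dicts, best first, with "p" (0 to 1); they miss things now and then, are a little off and sometimes report something else, mostly with a low value. They report only what shows in the picture. A call takes as long as a camera call. They do not tell look-alikes from the thing itself.
- spot_in(picture, thing): "point" ([row, column] in pixels, amid what is visible of it).
- mark_of(picture, thing): "point" ([row, column] in pixels: a listed point, or the origin of a listed thing).
The state is a dict: "time": time; "qpos": joint angles; "dq": joint speeds; "joint_torque": joint torques, N m; "tcp_pos": TCP position; "tool_rot": TCP orientation; "contact_force": force on the tool from outside, world axes, zero at the start; "wrist_torque": the same for the moment, N m; "width": finger opening in m; "finger_force": force on a finger pad.
Only numpy, scipy, OpenCV 4.12 (cv2) and the standard library are available. Lean on these libraries where they do the work, as an engineer would, in place of code of your own. Each camera call takes 0.05 s, during which the arm holds its last target. There are 200 camera calls.

### The job

Lift the soap bar up and off its hook and, without dropping it, lay it down flat on the open ledge and let go; then take it again lying flat, lay it flat in the yellow soap box and shut the box's lid fully. Leave the nail file hanging on its hook, and do not disturb the mirror, the lotion tube or the toothbrush.

Things in the scene. Friction and masses are not known exactly. Their poses are not given: they have to be found in the camera images.
- soap: Olive rectangular soap bar, 24 mm thick (x), 44 mm wide (y), 60 mm long (z), 110 g, with a rigid steel wire loop (6 mm wire, 28 mm wide) rising 35 mm from the middle of its +z end. Origin at the bar's centre: it spans z = -30 to +65 mm. Hangs by the loop, z up, lower end 118 mm above the ledge, broad faces along the hook's arm; grip its 44 mm width from above, fingers beside the hook.
- soap_loop (a point): Point inside the soap's wire loop, 52.5 mm from the bar's centre along its z, where the hook's arm passes while it hangs. Inside, the loop is 16 mm wide and reaches from the bar's end (z = 30 mm) to 59 mm.
- soap_hook: Fixed dark steel hook stand holding the soap. Origin: centre of the foot's underside; foot 90 mm across, 12 mm high; post 14 mm thick, 212 mm tall. An 8 mm round arm points along -x: 206 mm up at the post, 200 mm at a bend 45 mm out, 209 mm at its tip 72 mm out. To clear it lift 13 to 17 mm, then draw 45 mm or more along -x. The two stands are alike and may swap places.
- soap_hook_bend (a point): Centre line of the arm at its lowest point, the bend, of the soap's stand.
- soap_box: Yellow plastic soap box, fixed to the ledge, with its lid standing open: 100 mm (x) by 120 mm (y) by 42 mm high outside, walls and floor 4 mm, open on top. Origin at the centre of its underside. The lid's hinge runs along its +x upper rim.
- soap_box_in (a point): Centre of the box's inner floor, 4 mm up; axes as the box.
- soap_lid (a joint): Lid angle in rad: 0 shut flat on the rim, 1.57 upright, up to 2.3 leaning back away from the box. The hinge is stiff: the lid stays where it is left (about 0.04 N m).
- lid_hinge (a point): Middle of the lid's hinge line, on the box's +x upper rim, 42.5 mm up; turns with the lid. The lid is a plate 100 mm from hinge to free edge, 120 mm wide, 5 mm thick, with a 30 mm wide tab projecting 9 mm from the middle of its free edge.
- lid_edge (a point): Middle of the lid's free edge, on the outer face (the upper one when shut), 100 mm from the hinge.
- file: Steel nail file, 4 mm by 16 mm by 110 mm (its z), with a small wire loop at its upper end, hanging on the other stand. Origin at the centre of the blade. To be left hanging.
- file_loop (a point): Point inside the file's loop where the hook passes, 71 mm above the blade's centre.
- file_hook: The other hook stand, exactly like the soap's stand, carrying the nail file.
- file_hook_bend (a point): Centre line of the arm at its bend, of the file's stand.
- mirror: White plastic folding mirror on its stand, 100 mm by 75 mm foot, about 160 mm tall, standing loose. Origin at the centre of the underside. Leave alone.
- tube: Closed lotion tube, pale, standing on its cap, 50 mm wide, 130 mm tall. Origin under the cap. Leave alone.
- toothbrush: Bamboo toothbrush lying on the ledge, 185 mm long along its x (-90 to +95 mm), 18 mm high at the bristles. Origin under it. Leave alone.
Not all that is in view belongs to the job. Leave any turquoise look-alike of the file_hook alone.

How it is judged:
On the way, in this order (a step that is already met when the one before it is completed fails the run):
1. the soap is held in the gripper, clear of its hook (distance between soap_loop and soap_hook_bend above 0.045 m and contact force between soap and the fingers above 0.5 N and contact force between soap and soap_hook below 0.05 N and height (world z) of soap above 0.04 m), for 0.2 s.
2. the soap lies flat on the ledge outside the box, let go and at rest ((angle between soap's own x axis and vertical below 0.2 rad or angle between soap's own x axis and vertical above 2.94 rad) and contact force between soap and the fingers below 0.05 N and height (world z) of soap below 0.018 m and horizontal distance between soap and soap_box_in above 0.08 m and contact force between soap and soap_box below 0.05 N and linear speed of soap below 0.03 m/s), for 0.2 s.
3. the soap lies flat on the floor of the box, let go, the lid still open (x of soap in the frame of soap_box_in between -0.04 and 0.04 m and y of soap in the frame of soap_box_in between -0.05 and 0.05 m and z of soap in the frame of soap_box_in between 0.005 and 0.022 m and (angle between soap's own x axis and vertical below 0.2 rad or angle between soap's own x axis and vertical above 2.94 rad) and contact force between soap and the fingers below 0.05 N and value of joint soap_lid above 0.5 rad), for 0.2 s.
At the end, for the whole second after the job is handed in: Soap flat (0.2 rad), at rest and let go on the box floor (centre within 40 mm in x, 50 mm in y); lid within 0.06 rad of shut; nail file hanging (loop within 25 mm of the bend); mirror, tube and toothbrush within 30 mm of their start (x of soap in the frame of soap_box_in between -0.04 and 0.04 m and y of soap in the frame of soap_box_in between -0.05 and 0.05 m and z of soap in the frame of soap_box_in between 0.005 and 0.022 m and (angle between soap's own x axis and vertical below 0.2 rad or angle between soap's own x axis and vertical above 2.94 rad) and contact force between soap and the fingers below 0.05 N and linear speed of soap below 0.02 m/s and value of joint soap_lid below 0.06 rad and distance between file_loop and file_hook_bend below 0.025 m and distance of each of mirror, tube, toothbrush from where it was at the start of the episode below 0.03 m); the robot touches nothing.
It fails at once if the soap is dropped: it falls free at more than 1.1 m/s (about 6 cm) (linear speed of soap above 1.1 m/s and contact force between soap and the fingers below 0.05 N).
It fails at once if the nail file comes off its hook (distance between file_loop and file_hook_bend above 0.04 m).
It fails at once if the standing mirror is pushed more than 30 mm (distance of mirror from where it was at the start of the episode above 0.03 m).
It fails at once if the lotion tube is pushed more than 30 mm (distance of tube from where it was at the start of the episode above 0.03 m).
It fails at once if the toothbrush is pushed more than 30 mm (distance of toothbrush from where it was at the start of the episode above 0.03 m).
It also fails if it takes over 72 s, if anything falls off the work surface, if the arm or the gripper's body presses on something with over 40 N, if the wrist force passes 120 N, or if a joint passes its speed limit or range.

## Working session

There is one attempt and no reset: what is moved stays moved. The work goes in short steps, Python scripts to look and compute and a tool call to move; the robot and the scene stay as the last step left them, time stands still between calls to the robot, and variables do not carry over. Pictures are saved under pics/ and viewed, at most 13 in all, crops included, and the job is handed in when it is done.

Besides the shell and the picture viewer there is one more tool, called after "Call:" by a JSON object that holds its "name" and its "arguments". jog_arm: Moves the arm, as the interface text tells. Its arguments: {"type":"object","properties":{"plan":{"type":"array"},"force":{"type":"number"}},"required":["plan"]}

```bash
ls; mkdir -p pics; cat > h.py <<'E'
import numpy as np, cv2
from cell import robot, capture, spot_in, mark_of
def ray(c,p):
    f=200/np.tan(np.radians(c["fov_y"])/2); P=np.array(c["pose"])
    d=P[:3,:3]@np.array([(p[1]-c["cx"])/f,(p[0]-c["cy"])/f,1]); return P[:3,3],d/np.linalg.norm(d)
def atz(c,p,z):
    o,d=ray(c,p); return o+d*(z-o[2])/d[2]
def tri(c1,p1,c2,p2):
    o,d=ray(c1,p1);q,e=ray(c2,p2)
    s=np.linalg.lstsq(np.c_[d,-e],q-o,rcond=None)[0]
    a=o+d*s[0];b=q+e*s[1]; return (a+b)/2,np.linalg.norm(a-b)
def proj(c,X):
    f=200/np.tan(np.radians(c["fov_y"])/2); P=np.array(c["pose"])
    v=P[:3,:3].T@(np.array(X)-P[:3,3]); return np.array([c["cy"]+f*v[1]/v[2],c["cx"]+f*v[0]/v[2]])
E
python3 - <<'E'
from h import *
np.set_printoptions(precision=3,suppress=True)
s=capture("side");t=capture("top")
for n,c in(("side",s),("top",t)):
    cv2.imwrite(f"pics/{n}0.png",c["pixels"][:,:,::-1]); print(n,c["fov_y"],np.array(c["pose"])[:3])
for k in "soap soap_loop soap_hook soap_hook_bend soap_box soap_box_in lid_hinge lid_edge file file_loop file_hook file_hook_bend mirror tube toothbrush".split():
    m=[[(np.round(r["point"]).tolist(),round(r["p"],2)) for r in mark_of(c,k)[:3]] for c in(s,t)]
    print(k,m, *(tri(s,m[0][0][0],t,m[1][0][0]) if m[0] and m[1] else ()))
print(robot.nose_length,robot.observe())
E
```

```text
pics
side 43.750254635185314 [[ 0.789 -0.47   0.396  0.082]
 [-0.615 -0.593  0.52  -0.659]
 [-0.01  -0.654 -0.757  1.127]]
top 51.71593562911825 [[ 0.021 -0.987  0.16   0.423]
 [-1.    -0.021 -0.    -0.001]
 [ 0.004 -0.16  -0.987  1.138]]
soap [[([144.0, 251.0], 0.6)], [([194.0, 188.0], 0.75), ([171.0, 297.0], 0.4)]] [0.566 0.314 0.155] 0.002863579048771944
soap_loop [[([130.0, 249.0], 0.67), ([192.0, 324.0], 0.4)], [([192.0, 185.0], 0.75), ([172.0, 299.0], 0.61)]] [0.561 0.3   0.219] 0.0017650276860486566
soap_hook [[([178.0, 274.0], 0.62)], [([186.0, 215.0], 0.76)]] [0.613 0.289 0.003] 0.004380825213711175
soap_hook_bend [[([136.0, 253.0], 0.55)], [([188.0, 186.0], 0.56), ([179.0, 298.0], 0.33)]] [0.576 0.311 0.182] 0.001511226581973773
soap_box [[([294.0, 360.0], 0.76)], [([210.0, 386.0], 0.91)]] [ 0.556 -0.188 -0.002] 0.0033738958807560714
soap_box_in [[([292.0, 363.0], 0.58), ([292.0, 359.0], 0.22)], [([208.0, 390.0], 0.95)]] [ 0.559 -0.196  0.015] 0.0020173164932547408
lid_hinge [[([300.0, 347.0], 0.53)], [([227.0, 390.0], 0.56)]] [ 0.507 -0.194  0.028] 0.003200383281408672
lid
[... 883 characters left out ...]
.64)], [([150.0, 438.0], 0.54), ([174.0, 300.0], 0.16)]] [ 0.721 -0.33   0.012] 0.010418047565048908
toothbrush [[([195.0, 202.0], 0.74)], [([262.0, 181.0], 0.83), ([148.0, 436.0], 0.21)]] [0.402 0.368 0.   ] 0.004392449560296491
0.011 {'time': 1.6, 'qpos': array([ 1.037,  0.381,  1.297,  0.   ,  1.464, -0.215]), 'dq': array([-0.001,  0.   , -0.001,  0.002,  0.001,  0.   ]), 'joint_torque': array([  0.   , -44.833, -23.146,  -0.   ,   0.001,  -0.   ]), 'tcp_pos': array([0.172, 0.522, 0.242]), 'tool_rot': array([-0.   ,  0.159,  0.987,  0.   ]), 'contact_force': array([-0.596,  0.426,  0.672]), 'wrist_torque': array([ 0.01 , -0.   , -0.011]), 'finger_force': 0.0, 'width': 0.08520485994417344}
```

View pics/side0.png

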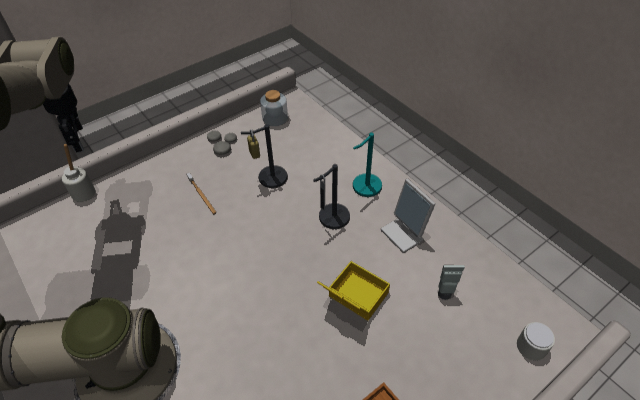

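View pics/top0.png

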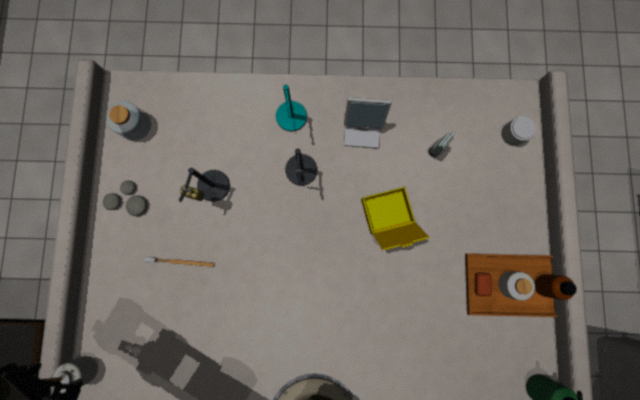

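The side view shows three stands. The dark one at (270,175) carries the olive soap at (252,145). The dark one at (334,215) carries the file at (322,193). The turquoise one at (367,183) is a decoy. The stand to reach for is the dark left one, since it has the olive bar; I'll confirm in an enlarged crop. The open box is at (360,290) in the side view and (390,210) in the top view, with its lid leaning back toward the robot.

```bash
python3 - <<'E'
import cv2,numpy as np
s=cv2.imread("pics/side0.png");t=cv2.imread("pics/top0.png")
g=lambda i,r,c:cv2.resize(i[r:r+100,c:c+130],None,fx=6,fy=6,interpolation=cv2.INTER_CUBIC)
a=cv2.resize(s[110:200,220:310],(400,400),interpolation=cv2.INTER_CUBIC);b=cv2.resize(t[145:225,165:245],(400,400),interpolation=cv2.INTER_CUBIC)
cv2.imwrite("pics/c1.png",np.clip(np.hstack([a,b])*1.6,0,255).astype('uint8'))
E
```

```text
(no output)
```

View pics/c1.png

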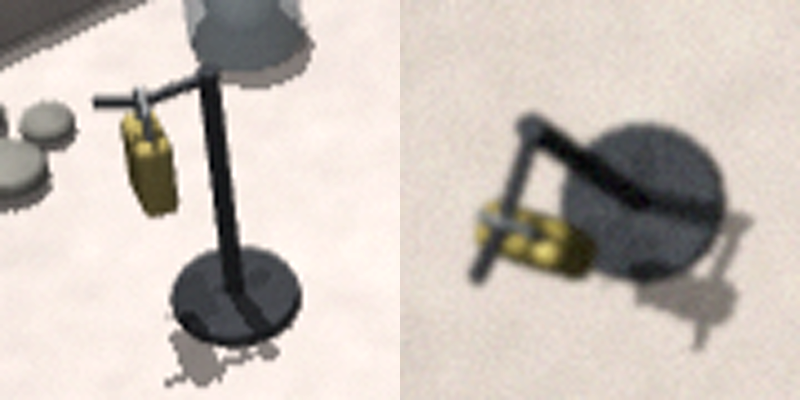

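The crop confirms it: the dark left stand carries the olive bar by its loop, with the width across the arm. Arm tip and post top read from the crop are (row 133, col 241.4) and (126.9, 266.8) in side, and (200.6, 181) and (170, 191) in top.

```bash
cat >> h.py <<'E'
def shift(X,o=None):  # world target -> tool-axis shift in cm
    from scipy.spatial.transform import Rotation as R
    o=o or robot.observe(); q=o["tool_rot"]; r=R.from_quat([q[1],q[2],q[3],q[0]])
    return r.inv().apply(np.array(X)-o["tcp_pos"])*100
E
python3 - <<'E'
from h import *
np.set_printoptions(precision=4,suppress=True)
s=capture("side");t=capture("top")
f=atz(t,(185.4,213.4),.012);f2=atz(s,(175.9,273.1),.012)
pt=atz(t,(170,191),.21);p2=atz(s,(126.9,266.8),.21)
tip=atz(t,(200.6,181),.209);t2=atz(s,(133,241.4),.209)
print("foot",f,f2,"\nposttop",pt,p2,"\ntip",tip,t2)
F=(f+f2+pt+p2)[:2]/4; T=(tip+t2)[:2]/2; d=T-F; L=np.linalg.norm(d); d/=L
print("F",F,"len",L,"yaw of -arm(+x)",np.arctan2(-d[1],-d[0]), "dir",d)
b=F+d*.045; print("bend",b)
for X in ([*F,0.21],[*b,.2],[*b,.148],[*T,.209]): print(X,proj(s,X),proj(t,X))
t0=cv2.imread("pics/top0.png");s0=cv2.imread("pics/side0.png")
a=cv2.resize(t0[175:265,345:445],(400,360),interpolation=cv2.INTER_CUBIC);b=cv2.resize(s0[250:340,305:405],(400,360),interpolation=cv2.INTER_CUBIC)
cv2.imwrite("pics/c2.png",np.clip(np.hstack([a,b])*1.3,0,255).astype('uint8'))
E
```

```text
foot [0.611  0.2919 0.012 ] [0.6135 0.2893 0.012 ] 
posttop [0.6126 0.2938 0.21  ] [0.6127 0.2898 0.21  ] 
tip [0.5416 0.3118 0.209 ] [0.5437 0.3134 0.209 ]
F [0.6125 0.2912] len 0.0730261424248279 yaw of -arm(+x) -0.2973688967162018 dir [-0.9561  0.293 ]
bend [0.5694 0.3044]
[np.float64(0.6124667201763246), np.float64(0.2912059008918181), 0.21] [126.6789 266.4534] [170.0963 192.1471]
[np.float64(0.5694417375216035), np.float64(0.3043911527878171), 0.2] [133.3011 251.3769] [189.1962 186.4053]
[np.float64(0.5694417375216035), np.float64(0.3043911527878171), 0.148] [147.0096 253.4984] [192.6509 193.1494]
[np.float64(0.5426456421503376), np.float64(0.31260296939991705), 0.209] [133.3057 241.2352] [200.1393 180.6793]
```

View pics/c2.png

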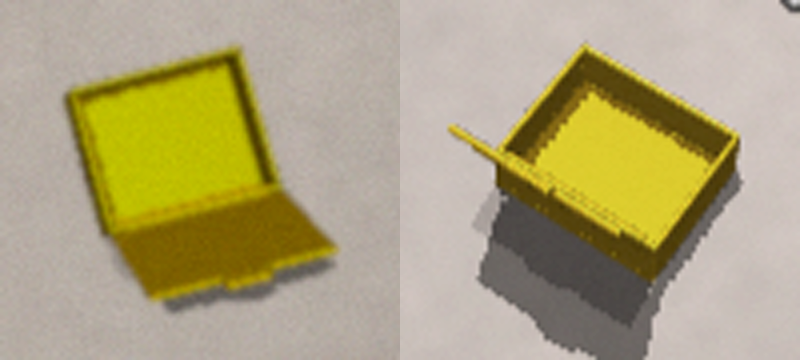

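Box rim corners from the crop (col,row): top (362,198.8), (405,187), (415,222), (371.8,233.3). Lid edge (383.8,250)-(429.5,237.5), leaning back toward the robot. Now moving above the soap.

Call:
{"name": "jog_arm", "arguments": {"plan": [[[0,0,-5.8],0,8.5],[[0,0,-5.8],0,8.5],[[-44.5,-8.2,-5.8],-0.02,8.5],[[-44.5,-8.2,-5.8],-0.02,8.5],[[-44.5,-8.2,-5.8],-0.02,8.5],[[-44.5,-8.2,-5.8],-0.02,8.5],[[-44.5,-8.2,-5.8],-0.02,8.5],[[-44.5,-8.2,-5.8],-0.02,8.5],[[-44.5,-8.2,-5.8],-0.02,8.5],[[-44.5,-8.2,-5.8],-0.02,8.5]], "force": 40}}

```text
time: 2.53
tcp_pos: [0.4663, 0.3608, 0.3005]
tool_rot: [0.0, 0.149, 0.989, 0.0]
contact_force: [-0.3, 1.2, 0.8]
width: 0.0852
finger_force: 0.0
```

Call:
{"name": "jog_arm", "arguments": {"plan": [[[0,0,0],0,8.5],[[0,0,0],0,8.5],[[0,0,0],0,8.5]]}}

```text
time: 2.78
tcp_pos: [0.4645, 0.3622, 0.3002]
tool_rot: [-0.0, 0.149, 0.989, -0.0]
contact_force: [-0.8, 0.0, -0.6]
width: 0.0852
finger_force: 0.0
```

```bash
python3 - <<'E'
from h import *
np.set_printoptions(precision=4,suppress=True)
o=robot.observe();print(o["tcp_pos"],o["tool_rot"],shift([.5694,.3044,.26]))
E
```

```text
[0.4645 0.3622 0.3002] [-0.0003  0.149   0.9888 -0.    ] [-11.7296  -2.4355   4.0153]
```

Call:
{"name": "jog_arm", "arguments": {"plan": [[[-11.7,-2.4,0],0,8.5],[[-11.7,-2.4,0],0,8.5],[[-11.7,-2.4,0],0,8.5],[[-11.7,-2.4,0],0,8.5],[[-11.7,-2.4,0],0,8.5],[[-11.7,-2.4,0],0,8.5]]}}

```text
time: 3.28
tcp_pos: [0.5683, 0.306, 0.3006]
tool_rot: [-0.0, 0.148, 0.989, 0.0]
contact_force: [0.1, -0.6, -0.1]
width: 0.0847
finger_force: 0.0
```

Call:
{"name": "jog_arm", "arguments": {"plan": [[[0,0,4],0,8.5],[[0,0,7],0,8.5],[[0,0,9],0,8.5],[[0,0,11],0,8.5],[[0,0,12.5],0,8.5],[[0,0,14],0,8.5],[[0,0,14],0,8.5],[[0,0,14],0,8.5]]}}

```text
time: 3.95
tcp_pos: [0.5683, 0.306, 0.1608]
tool_rot: [-0.0, 0.148, 0.989, -0.0]
contact_force: [0.3, 0.2, 0.4]
width: 0.085
finger_force: 0.0
```

```bash
python3 - <<'E'
from h import *
np.set_printoptions(precision=4,suppress=True)
s=capture("side");t=capture("top")
a=cv2.resize(s["pixels"][80:200,200:320,::-1],(400,400),interpolation=cv2.INTER_CUBIC);b=cv2.resize(t["pixels"][135:225,140:230,::-1],(400,400),interpolation=cv2.INTER_CUBIC)
cv2.imwrite("pics/c3.png",np.clip(np.hstack([a,b])*1.5,0,255).astype('uint8'))
T=[(198.75,362),(187,405),(222,415),(233.25,371.75)]
P=np.array([atz(t,p,.042) for p in T]);print(P)
print([proj(s,p) for p in P])
c=P.mean(0);print("box c",c, "sides",np.linalg.norm(np.diff(P[[0,1,2,3,0]],axis=0),axis=1))
x=(P[2]+P[3]-P[0]-P[1])[:2];y=(P[1]+P[2]-P[0]-P[3])[:2]
print("+x yaw",np.arctan2(x[1],x[0]),"y edge yaw",np.arctan2(y[1],y[0]))
for z in (.05,.08,.1,.12): print(z,[atz(t,p,z) for p in ((250,383.75),(237.5,429.5))])
E
```

```text
[[ 0.5784 -0.1162  0.042 ]
 [ 0.6129 -0.2319  0.042 ]
 [ 0.5191 -0.2574  0.042 ]
 [ 0.4868 -0.1424  0.042 ]]
[array([261.7014, 348.5431]), array([284.714 , 388.6014]), array([312.6694, 367.224 ]), array([287.4174, 327.2296])]
box c [ 0.5493 -0.1869  0.042 ] sides [0.1208 0.0972 0.1194 0.0953]
+x yaw -2.8697056901293716 y edge yaw -1.2892704316844072
0.05 [array([ 0.4435, -0.1727,  0.05  ]), array([ 0.4785, -0.2929,  0.05  ])]
0.08 [array([ 0.4429, -0.168 ,  0.08  ]), array([ 0.477 , -0.2848,  0.08  ])]
0.1 [array([ 0.4425, -0.1648,  0.1   ]), array([ 0.4759, -0.2795,  0.1   ])]
0.12 [array([ 0.4422, -0.1617,  0.12  ]), array([ 0.4749, -0.2741,  0.12  ])]
```

View pics/c3.png

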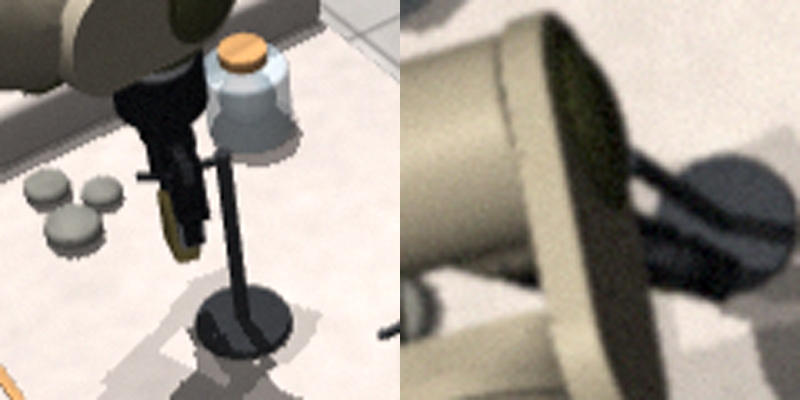

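Fingers straddle the bar beside the hook's arm, with the bar's lower end just visible below the fingertips. Closing.

Call:
{"name": "jog_arm", "arguments": {"plan": [[[0,0,0],0,3.5],[[0,0,0],0,3.5],[[0,0,0],0,3.5],[[0,0,0],0,3.5],[[0,0,0],0,3.5],[[0,0,0],0,3.5],[[0,0,0],0,3.5],[[0,0,0],0,3.5],[[0,0,0],0,3.5],[[0,0,0],0,3.5]], "force": 50}}

```text
time: 4.88
tcp_pos: [0.5698, 0.3051, 0.1609]
tool_rot: [0.001, 0.149, 0.989, 0.0]
contact_force: [0.4, 3.7, 4.7]
width: 0.0435
finger_force: 51.0
```

Call:
{"name": "jog_arm", "arguments": {"plan": [[[0,0,-0.5],0,3.5],[[0,0,-1.0],0,3.5],[[0,0,-1.5],0,3.5],[[0,0,-1.5],0,3.5],[[0,0,-1.5],0,3.5]]}}

```text
time: 5.3
tcp_pos: [0.5695, 0.3046, 0.1755]
tool_rot: [0.0, 0.149, 0.989, -0.0]
contact_force: [0.9, 0.0, -1.5]
width: 0.0433
finger_force: 50.8
```

Call:
{"name": "jog_arm", "arguments": {"plan": [[[1,0,0],0,3.5],[[2,0,0],0,3.5],[[3,0,0],0,3.5],[[4,0,0],0,3.5],[[5,0,0],0,3.5],[[6,0,0],0,3.5],[[7,0,0],0,3.5],[[8,0,0],0,3.5],[[8,0,0],0,3.5]]}}

```text
time: 6.05
tcp_pos: [0.4911, 0.3291, 0.1755]
tool_rot: [-0.0, 0.148, 0.989, -0.0]
contact_force: [0.5, -0.1, -0.8]
width: 0.043
finger_force: 50.8
```

Clear of the hook and held. Next I carry it to the open ledge near (0.42, 0.08) and turn it to match the box.

Call:
{"name": "jog_arm", "arguments": {"plan": [[[-0.1,-3,0],0.1,3.5],[[-0.1,-6,0],0.2,3.5],[[-0.2,-9,0],0.3,3.5],[[-0.2,-12,1],0.4,3.5],[[-0.3,-15,2],0.5,3.5],[[-0.3,-18,4],0.6,3.5],[[-0.4,-21,6],0.7,3.5],[[-0.5,-24,8],0.8,3.5],[[-0.5,-25.9,8.5],0.9,3.5],[[-0.5,-25.9,8.5],0.99,3.5]]}}

```text
time: 6.88
tcp_pos: [0.4203, 0.0767, 0.0891]
tool_rot: [-0.001, 0.604, 0.797, -0.001]
contact_force: [0.0, -0.3, -1.7]
width: 0.0433
finger_force: 50.9
```

Call:
{"name": "jog_arm", "arguments": {"plan": [[[0,0,0],0,3.5],[[0,0,1],0,3.5],[[0,0,2],0,3.5],[[0,0,3],0,3.5],[[0,0,3.5],0,3.5],[[0,0,4],0,3.5],[[0,0,4],0,3.5]]}}

```text
time: 7.47
tcp_pos: [0.4216, 0.0796, 0.0499]
tool_rot: [-0.0, 0.6, 0.8, -0.0]
contact_force: [-0.7, -0.6, -1.2]
width: 0.0432
finger_force: 51.0
```

```bash
python3 - <<'E'
from h import *
s=capture("side")
print(robot.observe()["tcp_pos"])
r,c=proj(s,[.42,.08,.04]);r,c=int(r),int(c)
a=cv2.resize(s["pixels"][r-50:r+50,c-50:c+50,::-1],(500,500),interpolation=cv2.INTER_CUBIC)
cv2.imwrite("pics/c4.png",np.clip(a*1.5,0,255).astype('uint8'))
E
```

```text
[0.42171195 0.07954632 0.05031052]
```

View pics/c4.png

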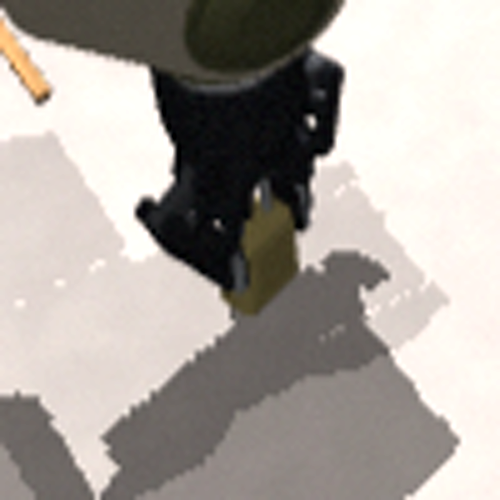

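The bar is held upright in the jaws just above the ledge. Lowering until it touches.

Call:
{"name": "jog_arm", "arguments": {"plan": [[[0,0,0.2],0,3.5],[[0,0,0.4],0,3.5],[[0,0,0.5],0,3.5],[[0,0,0.5],0,3.5]]}}

```text
time: 7.85
tcp_pos: [0.4216, 0.0794, 0.0453]
tool_rot: [-0.0, 0.601, 0.8, 0.0]
contact_force: [-0.4, 0.5, -0.8]
width: 0.0436
finger_force: 51.0
```

Call:
{"name": "jog_arm", "arguments": {"plan": [[[0,0,0.1],0,3.5],[[0,0,0.1],0,3.5]]}}

```text
time: 8.02
tcp_pos: [0.4217, 0.0793, 0.0443]
tool_rot: [0.0, 0.601, 0.799, 0.0]
contact_force: [0.2, -0.8, -0.9]
width: 0.0434
finger_force: 51.1
```

Call:
{"name": "jog_arm", "arguments": {"plan": [[[0,0,0.1],0,3.5],[[0,0,0.1],0,3.5]]}}

```text
time: 8.18
tcp_pos: [0.4217, 0.0794, 0.044]
tool_rot: [0.0, 0.601, 0.8, 0.0]
contact_force: [-3.3, -0.2, 9.7]
width: 0.0433
finger_force: 51.6
```

Call:
{"name": "jog_arm", "arguments": {"plan": [[[0,0,0.1],0,3.5],[[0,0,0.1],0,3.5]]}}

```text
time: 8.35
tcp_pos: [0.4221, 0.0794, 0.0436]
tool_rot: [0.001, 0.601, 0.799, 0.001]
contact_force: [-3.7, 0.5, 18.4]
width: 0.0434
finger_force: 49.8
```

Call:
{"name": "jog_arm", "arguments": {"plan": [[[0,0,0.1],0,3.5],[[0,0,0.1],0,3.5]]}}

```text
time: 8.52
tcp_pos: [0.422, 0.0793, 0.0431]
tool_rot: [0.001, 0.601, 0.8, 0.001]
contact_force: [-6.8, 0.4, 28.0]
width: 0.0434
finger_force: 49.0
```

Call:
{"name": "jog_arm", "arguments": {"plan": [[[0,0,-0.3],0,3.5],[[0,0,-0.3],0,4.6],[[0,0,-0.3],0,5.0],[[0,0,-0.3],0,5.5],[[0,0,-0.3],0,6],[[0,0,-0.3],0,6],[[0,0,-0.3],0,6],[[0,0,-0.3],0,6]]}}

```text
time: 9.18
tcp_pos: [0.4216, 0.0793, 0.0442]
tool_rot: [-0.0, 0.601, 0.799, -0.0]
contact_force: [-0.1, 0.1, 0.8]
width: 0.06
finger_force: 0.0
```

Call:
{"name": "jog_arm", "arguments": {"plan": [[[0,0,-1],0,6.5],[[0,0,-2.5],0,6.5],[[0,0,-4.5],0,6.5],[[0,0,-7],0,6.5],[[0,0,-8],0,6.5],[[0,0,-8],0,6.5]]}}

```text
time: 9.68
tcp_pos: [0.4225, 0.0793, 0.1262]
tool_rot: [0.002, 0.601, 0.8, 0.001]
contact_force: [0.9, -0.6, 0.0]
width: 0.0651
finger_force: 0.0
```

```bash
python3 - <<'E'
from h import *
np.set_printoptions(precision=4,suppress=True)
s=capture("side");t=capture("top")
for k in("soap","soap_loop"):
  print(k,[[(np.round(r["point"],1).tolist(),round(r["p"],2)) for r in mark_of(c,k)[:2]] for c in (s,t)])
for X in([.422,.0793,.03],[.422,.0793,.0825]): print(proj(s,X),proj(t,X))
r,c=proj(s,[.42,.1,.04]).astype(int)
a=cv2.resize(s["pixels"][r-50:r+50,c-50:c+50,::-1],(400,400),interpolation=cv2.INTER_CUBIC)
cv2.imwrite("pics/c5.png",np.clip(a*1.5,0,255).astype('uint8'))
E
```

```text
soap [[([246.8, 259.1], 0.87)], []]
soap_loop [[([232.0, 251.7], 0.52)], [([242.8, 410.0], 0.38)]]
[246.8397 257.6901] [256.2674 287.4894]
[235.1133 255.5338] [256.2552 285.9802]
```

View pics/c5.png

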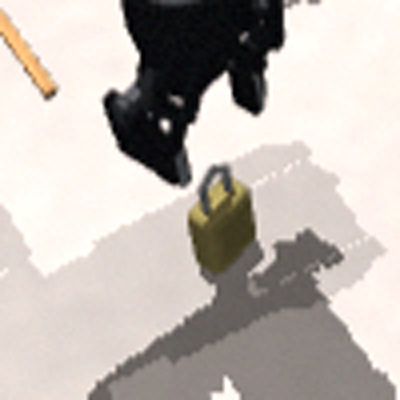

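The soap stands upright on the ledge, released. Next I close the fingers, come round behind it on the tool -x side, and tip it over.

Call:
{"name": "jog_arm", "arguments": {"plan": [[[-2,0,-1],0,0.5],[[-4,0,-1],0,0.5],[[-6.5,0,-1],0,0.5],[[-6.5,0,-1],0,0.5],[[-6.5,0,-1],0,0.5],[[-6.5,0,-1],0,0.5],[[-6.5,0,2],0,0.5],[[-6.5,0,4],0,0.5],[[-6.5,0,6],0,0.5],[[-6.5,0,6],0,0.5]]}}

```text
time: 10.82
tcp_pos: [0.4377, 0.0181, 0.0616]
tool_rot: [-0.003, 0.6, 0.8, -0.001]
contact_force: [-0.3, -0.4, -0.3]
width: 0.0052
finger_force: 0.0
```

Call:
{"name": "jog_arm", "arguments": {"plan": [[[1.5,0,0],0,0.5],[[2.5,0,0],0,0.5],[[3.2,0,0],0,0.5],[[3.6,0,0],0,0.5],[[4,0,0],0,0.5],[[4.3,0,0],0,0.5],[[4.6,0,0],0,0.5],[[4.9,0,0],0,0.5],[[5.2,0,0],0,0.5],[[5.5,0,0],0,0.5]]}}

```text
time: 11.65
tcp_pos: [0.4244, 0.0699, 0.0643]
tool_rot: [0.0, 0.601, 0.799, 0.0]
contact_force: [0.7, 1.1, 0.1]
width: 0.0048
finger_force: 0.1
```

Call:
{"name": "jog_arm", "arguments": {"plan": [[[0.3,0,0],0,0.5],[[0.6,0,0],0,0.5],[[0.9,0,0],0,0.5],[[1.2,0,0],0,0.5],[[1.5,0,0],0,0.5],[[1.5,0,0],0,0.5],[[1.5,0,-3],0,0.5],[[-2,0,-7],0,0.5],[[-6,0,-10],0,0.5],[[-8,0,-10],0,0.5]]}}

```text
time: 12.48
tcp_pos: [0.4475, -0.0079, 0.1675]
tool_rot: [0.002, 0.6, 0.8, 0.001]
contact_force: [1.0, 0.0, -0.2]
width: 0.0052
finger_force: 0.0
```

```bash
python3 - <<'E'
from h import *
np.set_printoptions(precision=4,suppress=True)
s=capture("side");t=capture("top")
for k,z in(("soap",.012),("soap_loop",.012)):
  for c in(s,t): print(k,[(np.round(r["point"],1).tolist(),round(r["p"],2),atz(c,r["point"],z)) for r in mark_of(c,k)[:2]])
r,c=proj(s,[.42,.1,.04]).astype(int);u,v=proj(t,[.41,.12,.01]).astype(int)
f=lambda p,r,c:cv2.resize(p["pixels"][r-50:r+50,c-50:c+50,::-1],(400,400),interpolation=cv2.INTER_CUBIC)
print(r,c,u,v)
cv2.imwrite("pics/c6.png",np.clip(np.hstack([f(s,r,c),f(t,u,v)])*1.5,0,255).astype('uint8'))
E
```

```text
soap [([243.5, 243.7], 0.69, array([0.4034, 0.125 , 0.012 ])), ([176.5, 324.3], 0.67, array([0.7364, 0.1883, 0.012 ]))]
soap [([263.1, 267.4], 0.88, array([0.4027, 0.1339, 0.012 ]))]
soap_loop [([234.3, 229.0], 0.77, array([0.388 , 0.1779, 0.012 ])), ([176.7, 324.4], 0.24, array([0.7361, 0.1875, 0.012 ]))]
soap_loop [([266.2, 248.9], 0.93, array([0.3935, 0.1831, 0.012 ])), ([171.2, 299.7], 0.53, array([0.6563, 0.0545, 0.012 ]))]
240 252 260 272
```

View pics/c6.png

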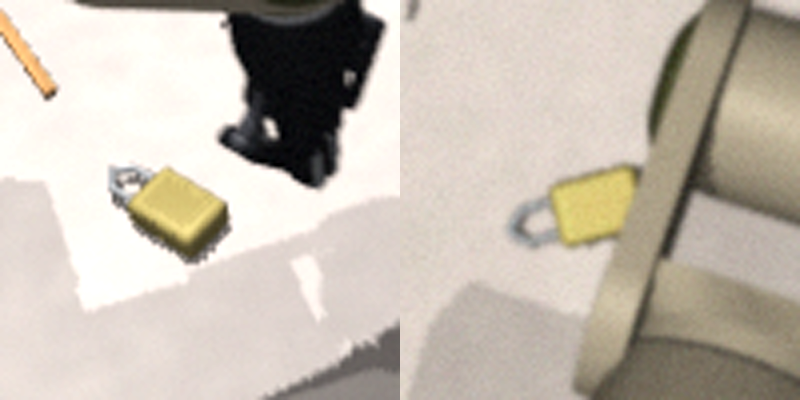

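The bar lies flat on the ledge: side about (243,244), top about (263,267), loop toward +y. The arm hides part of it in the top view, so I move aside for a clean measurement.

Call:
{"name": "jog_arm", "arguments": {"plan": [[[-4,0,0],0,6],[[-8,0,0],0,6],[[-12,0,0],0,6],[[-12,0,0],0,6],[[-12,0,0],0,6]]}}

```text
time: 13.2
tcp_pos: [0.48, -0.1227, 0.1633]
tool_rot: [-0.001, 0.601, 0.799, -0.0]
contact_force: [-0.3, 0.5, 0.2]
width: 0.0598
finger_force: 0.0
```

```bash
cat >> h.py <<'E'
def bar(c,X,z=.024):
    r,k=proj(c,X).astype(int); w=c["pixels"][r-45:r+45,k-45:k+45].astype(int)
    m=((w[...,0]-w[...,2]>40)&(w[...,0]>90)).astype('uint8')
    n,l,st,ce=cv2.connectedComponentsWithStats(m); i=1+st[1:,4].argmax()
    p=np.argwhere(l==i)+[r-45,k-45]
    W=np.array([atz(c,q,z)[:2] for q in p])
    return W,len(p)
E
python3 - <<'E'
from h import *
np.set_printoptions(precision=4,suppress=True)
s=capture("side");t=capture("top");o=robot.observe()
W,n=bar(t,[.41,.12,.02]);R=cv2.minAreaRect((W*1000).astype('float32'));B=cv2.boxPoints(R)/1000
print(n,R,"\n",B)
W=bar(s,[.41,.12,.02])[0];print(cv2.minAreaRect((W*1000).astype('float32')))
for k in("soap","soap_loop"):
  for c in(s,t): print(k,[(round(r["p"],2),atz(c,r["point"],.012)) for r in mark_of(c,k)[:1]])
print(o["tcp_pos"],o["tool_rot"])
E
```

```text
315 ((408.9800109863281, 123.48594665527344), (39.90476608276367, 55.85424041748047), 16.66670036315918) 
 [[0.3819 0.1445]
 [0.3979 0.091 ]
 [0.4361 0.1025]
 [0.4201 0.156 ]]
((408.9497375488281, 121.1172866821289), (41.074310302734375, 56.636844635009766), 16.818635940551758)
soap [(0.87, array([0.4037, 0.1152, 0.012 ]))]
soap [(0.89, array([0.4125, 0.1357, 0.012 ]))]
soap_loop [(0.86, array([0.3946, 0.1862, 0.012 ]))]
soap_loop [(0.91, array([0.3906, 0.1723, 0.012 ]))]
[ 0.4795 -0.121   0.1637] [-0.0011  0.6003  0.7998 -0.0001]
```

Both cameras agree on centre (0.409, 0.122) and long axis yaw 1.862 rad, against a tool yaw of 1.852. Taking it again.

Call:
{"name": "jog_arm", "arguments": {"plan": [[[4,0,0],0,6.5],[[8,0,0],0,6.5],[[12,0,0],0,6.5],[[16,0,0],0,6.5],[[20,0,0],-0.01,6.5],[[24,0,2],-0.01,6.5],[[25.3,0,5],-0.01,6.5],[[25.3,0,8],-0.01,6.5],[[25.3,0,10],-0.01,6.5],[[25.3,0,10],-0.01,6.5]]}}

```text
time: 14.33
tcp_pos: [0.4074, 0.1214, 0.0618]
tool_rot: [-0.002, 0.596, 0.803, -0.002]
contact_force: [-1.4, -0.2, -0.4]
width: 0.0652
finger_force: 0.0
```

```bash
python3 - <<'E'
from h import *
o=robot.observe();print(o["tcp_pos"],shift([.409,.1223,.014]))
E
```

```text
[0.40742753 0.12142026 0.06177016] [0.03054823 0.20417057 4.77595324]
```

Call:
{"name": "jog_arm", "arguments": {"plan": [[[0,0.1,1.5],0,6.5],[[0,0.1,3],0,6.5],[[0,0.1,4],0,6.5],[[0,0.1,4.7],0,6.5],[[0,0.1,4.7],0,6.5],[[0,0.1,4.7],0,6.5]]}}

```text
time: 14.83
tcp_pos: [0.4109, 0.121, 0.018]
tool_rot: [0.0, 0.597, 0.802, 0.0]
contact_force: [0.2, 1.1, 0.3]
width: 0.0649
finger_force: 0.0
```

Call:
{"name": "jog_arm", "arguments": {"plan": [[[0,0,0],0,3.5],[[0,0,0],0,3.5],[[0,0,0],0,3.5],[[0,0,0],0,3.5],[[0,0,0],0,3.5],[[0,0,0],0,3.5],[[0,0,0],0,3.5]]}}

```text
time: 15.42
tcp_pos: [0.4109, 0.121, 0.0184]
tool_rot: [0.001, 0.597, 0.802, 0.0]
contact_force: [-1.9, 0.3, 8.9]
width: 0.0429
finger_force: 51.0
```

Call:
{"name": "jog_arm", "arguments": {"plan": [[[0,0,-2],0,3.5],[[0,0,-4],0,3.5],[[0,0,-7],0,3.5],[[0,0,-10],0,3.5],[[0,0,-12],0,3.5],[[0,0,-12],0,3.5]]}}

```text
time: 15.92
tcp_pos: [0.4121, 0.121, 0.1412]
tool_rot: [0.003, 0.597, 0.802, 0.002]
contact_force: [-0.1, 0.5, -1.8]
width: 0.0429
finger_force: 52.1
```

```bash
python3 - <<'E'
from h import *
np.set_printoptions(precision=4,suppress=True)
s=capture("side");t=capture("top");o=robot.observe();print(o["tcp_pos"],o["tool_rot"])
# box refinement: yellow inner floor in both views
for c in(s,t):
  print([(k,atz(c,mark_of(c,k)[0]["point"],z)) for k,z in(("soap_box_in",.004),("soap_box",0),("lid_hinge",.0425)) if mark_of(c,k)])
Tc=np.array([.5505,-.188]);u=np.array([np.cos(1.847),np.sin(1.847)])
print(Tc-.017*u, shift([*(Tc-.017*u),.134]))
r,k=proj(s,o["tcp_pos"]-[0,0,.02]).astype(int)
cv2.imwrite("pics/c7.png",np.clip(cv2.resize(s["pixels"][r-45:r+45,k-45:k+45,::-1],(400,400))*1.5,0,255).astype('uint8'))
E
```

```text
[0.4104 0.1209 0.1377] [0.0006 0.5967 0.8025 0.0004]
[('soap_box_in', array([ 0.5536, -0.1958,  0.004 ])), ('soap_box', array([ 0.5535, -0.1902,  0.    ])), ('lid_hinge', array([ 0.5045, -0.2028,  0.0425]))]
[('soap_box_in', array([ 0.5627, -0.1836,  0.004 ])), ('soap_box', array([ 0.5522, -0.1917,  0.    ])), ('lid_hinge', array([ 0.5008, -0.1997,  0.0425]))]
[ 0.5551 -0.2044] [-35.3153   4.4816   0.315 ]
```

View pics/c7.png

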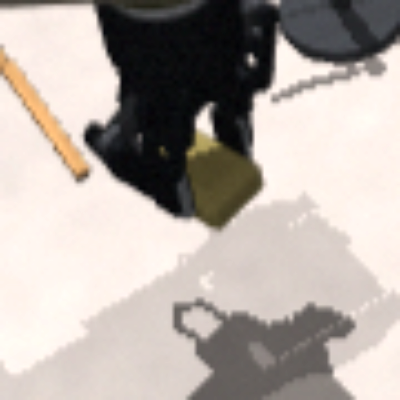

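Held flat in the jaws. Now over the box, going high and clear of the lid.

Call:
{"name": "jog_arm", "arguments": {"plan": [[[-2,0,-3],0,3.5],[[-5,0,-5],0,3.5],[[-8,0,-5],0,3.5],[[-11,0,-5],0,3.5],[[-14,0.5,-5],0,3.5],[[-17,1,-5],0,3.5],[[-20,2,-5],0,3.5],[[-23,3,-5],0.01,3.5],[[-26,4,-5],0.01,3.5],[[-29,4.6,-5],0.01,3.5]]}}

```text
time: 17.45
tcp_pos: [0.539, -0.1449, 0.1871]
tool_rot: [0.0, 0.601, 0.799, 0.0]
contact_force: [0.7, -0.2, 0.2]
width: 0.0427
finger_force: 52.0
```

Call:
{"name": "jog_arm", "arguments": {"plan": [[[-3,0,0],0,3.5],[[-6,0,0],0,3.5],[[-6.4,0,0],0,3.5],[[-6.4,0,0],0,3.5],[[-6.4,0,0],0,3.5]]}}

```text
time: 17.87
tcp_pos: [0.5556, -0.2045, 0.187]
tool_rot: [-0.001, 0.601, 0.799, 0.0]
contact_force: [-0.2, 0.2, -1.8]
width: 0.043
finger_force: 52.0
```

```bash
python3 - <<'E'
from h import *
np.set_printoptions(precision=4,suppress=True)
s=capture("side");t=capture("top");o=robot.observe();print(o["tcp_pos"],o["tool_rot"],shift([.5562,-.2054,.024]))
r,k=proj(s,[.55,-.19,.08]).astype(int)
cv2.imwrite("pics/c8.png",np.clip(cv2.resize(s["pixels"][r-70:r+50,k-60:k+60,::-1],(560,560))*1.5,0,255).astype('uint8'))
E
```

```text
[ 0.5556 -0.2038  0.1874] [-0.0003  0.6003  0.7998  0.0001] [-0.1774  0.0134 16.3384]
```

View pics/c8.png

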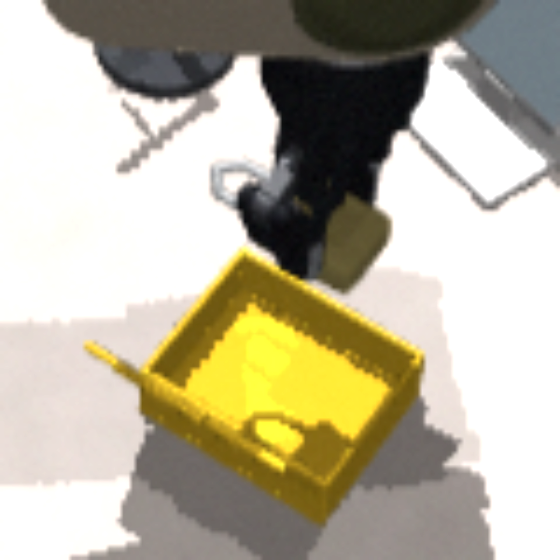

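The soap is held flat over the box, and its shadow falls inside. Descending.

Call:
{"name": "jog_arm", "arguments": {"plan": [[[-0.1,0,3],0,3.5],[[-0.2,0,6],0,3.5],[[-0.2,0,8],0,3.5],[[-0.2,0,10],0,3.5],[[-0.2,0,11.5],0,3.5],[[-0.2,0,12.5],0,3.5],[[-0.2,0,13.5],0,3.5],[[-0.2,0,14.3],0,3.5],[[-0.2,0,15],0,3.5],[[-0.2,0,15],0,3.5]]}}

```text
time: 18.8
tcp_pos: [0.5561, -0.2066, 0.0364]
tool_rot: [-0.001, 0.601, 0.8, -0.0]
contact_force: [-0.9, 1.2, -1.2]
width: 0.0428
finger_force: 52.0
```

Call:
{"name": "jog_arm", "arguments": {"plan": [[[0,0,0.3],0,3.5],[[0,0,0.6],0,3.5],[[0,0,0.8],0,3.5],[[0,0,0.8],0,3.5]]}}

```text
time: 19.13
tcp_pos: [0.5564, -0.207, 0.0292]
tool_rot: [-0.0, 0.601, 0.799, -0.0]
contact_force: [0.7, -0.6, -0.2]
width: 0.043
finger_force: 52.0
```

Call:
{"name": "jog_arm", "arguments": {"plan": [[[0,0,0.2],0,3.5],[[0,0,0.2],0,3.5],[[0,0,0.2],0,3.5]]}}

```text
time: 19.38
tcp_pos: [0.5565, -0.207, 0.0274]
tool_rot: [0.0, 0.601, 0.799, 0.0]
contact_force: [-0.1, -0.0, -1.1]
width: 0.0425
finger_force: 52.0
```

Call:
{"name": "jog_arm", "arguments": {"plan": [[[0,0,0.2],0,3.5],[[0,0,0.2],0,3.5],[[0,0,0.2],0,3.5]]}}

```text
time: 19.63
tcp_pos: [0.5564, -0.2069, 0.0252]
tool_rot: [-0.0, 0.601, 0.799, -0.0]
contact_force: [-1.1, 0.5, -0.8]
width: 0.0426
finger_force: 52.0
```

Call:
{"name": "jog_arm", "arguments": {"plan": [[[0,0,0.2],0,3.5],[[0,0,0.2],0,3.5],[[0,0,0.2],0,3.5]]}}

```text
time: 19.88
tcp_pos: [0.5564, -0.2069, 0.0232]
tool_rot: [-0.0, 0.601, 0.799, -0.0]
contact_force: [-1.0, -0.3, -1.1]
width: 0.0426
finger_force: 52.0
```

Call:
{"name": "jog_arm", "arguments": {"plan": [[[0,0,0.1],0,3.5],[[0,0,0.2],0,3.5],[[0,0,0.2],0,3.5]]}}

```text
time: 20.13
tcp_pos: [0.5566, -0.207, 0.0224]
tool_rot: [0.0, 0.601, 0.799, -0.0]
contact_force: [-2.8, 1.9, 8.4]
width: 0.0428
finger_force: 53.1
```

Call:
{"name": "jog_arm", "arguments": {"plan": [[[0,0,0],0,4.5],[[0,0,0],0,4.7],[[0,0,0],0,5],[[0,0,0],0,5.1],[[0,0,0],0,5.1],[[0,0,0],0,5.1]]}}

```text
time: 20.63
tcp_pos: [0.5565, -0.2069, 0.0212]
tool_rot: [-0.0, 0.601, 0.799, -0.0]
contact_force: [0.8, -0.1, -0.3]
width: 0.0508
finger_force: 0.0
```

Call:
{"name": "jog_arm", "arguments": {"plan": [[[0,0,-1],0,5.1],[[0,0,-2.5],0,5.1],[[0,0,-5],0,5.1],[[0,0,-8],0,5.1],[[0,0,-12],0,5.1],[[0,0,-16],0,5.1],[[0,0,-18],0,5.1],[[0,0,-18],0,5.1]]}}

```text
time: 21.3
tcp_pos: [0.5578, -0.2077, 0.2076]
tool_rot: [0.005, 0.601, 0.8, 0.0]
contact_force: [0.0, -0.9, 0.5]
width: 0.0508
finger_force: 0.0
```

Call:
{"name": "jog_arm", "arguments": {"plan": [[[0.5,-3,0],0,0],[[1,-6,0],0,0],[[1.5,-9,0],0,0],[[1.9,-12,0],0,0],[[1.9,-15,0],0,0],[[1.9,-15,0],0,0],[[1.9,-15,0],0,0],[[1.9,-15,0],0,0],[[1.9,-15,0],0,0]]}}

```text
time: 22.05
tcp_pos: [0.4078, -0.2303, 0.2012]
tool_rot: [0.0, 0.6, 0.8, 0.0]
contact_force: [-0.2, -1.1, -0.4]
width: 0.0002
finger_force: 0.0
```

```bash
python3 - <<'E'
from h import *
np.set_printoptions(precision=4,suppress=True)
s=capture("side");t=capture("top");o=robot.observe();print(o["tcp_pos"],o["tool_rot"],o["width"])
for k,z in(("soap",.016),("soap_loop",.016),("lid_edge",.125),("lid_hinge",.0425)):
  for c in(s,t): print(k,[(round(r["p"],2),atz(c,r["point"],z)) for r in mark_of(c,k)[:1]])
f=lambda p,X:(lambda r,k:cv2.resize(p["pixels"][r-50:r+50,k-50:k+50,::-1],(400,400)))(*proj(p,X).astype(int))
cv2.imwrite("pics/c9.png",np.clip(np.hstack([f(s,[.53,-.19,.05]),f(t,[.53,-.19,.05])])*1.4,0,255).astype('uint8'))
E
```

```text
[ 0.4078 -0.2302  0.2011] [-0.0001  0.6003  0.7998  0.    ] 0.000462927237761087
soap [(0.7, array([ 0.551, -0.206,  0.016]))]
soap [(0.96, array([ 0.5504, -0.1904,  0.016 ]))]
soap_loop [(0.94, array([ 0.5398, -0.1505,  0.016 ]))]
soap_loop [(0.72, array([ 0.5372, -0.1638,  0.016 ]))]
lid_edge [(0.71, array([ 0.4672, -0.2114,  0.125 ]))]
lid_edge [(0.61, array([ 0.4535, -0.2219,  0.125 ]))]
lid_hinge [(0.24, array([ 0.5308, -0.1603,  0.0425]))]
lid_hinge [(0.62, array([ 0.5048, -0.2008,  0.0425]))]
```

View pics/c9.png

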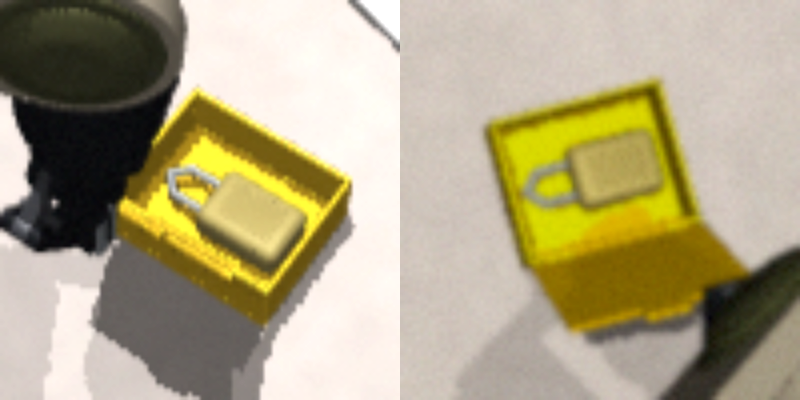

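The soap lies flat in the box, loop and all, and the gripper is behind the open lid. Now sweeping the lid shut.

Call:
{"name": "jog_arm", "arguments": {"plan": [[[0,0,3],0,0],[[0,0,6],0,0],[[0,0,7.6],0,0],[[0,0,7.6],0,0],[[0,0,7.6],0,0]]}}

```text
time: 22.97
tcp_pos: [0.4071, -0.2305, 0.1254]
tool_rot: [-0.001, 0.601, 0.799, 0.0]
contact_force: [-0.1, 0.9, 0.3]
width: 0.0002
finger_force: 0.0
```

Call:
{"name": "jog_arm", "arguments": {"plan": [[[0,1,0],0,0],[[0,2,0],0,0],[[0,3,0],0,0],[[0,4,0],0,0],[[0,5,0],0,0],[[0,6,0],0,0],[[0,7,0],0,0],[[0,8,0],0,0],[[0,9,0],0,0],[[0,10,0],0,0]]}}

```text
time: 23.8
tcp_pos: [0.504, -0.2022, 0.1252]
tool_rot: [-0.0, 0.601, 0.799, -0.0]
contact_force: [-1.7, 0.5, -0.7]
width: -0.0001
finger_force: 0.4
```

Call:
{"name": "jog_arm", "arguments": {"plan": [[[0,1.2,0],0,0],[[0,2.2,0.5],0,0],[[0,3,1.1],0,0],[[0,3.8,1.8],0,0],[[0,4.5,2.6],0,0],[[0,5,3.4],0,0],[[0,5.5,4.2],0,0],[[0,5.8,4.9],0,0],[[0,6,5.6],0,0],[[0,6,6],0,0]]}}

```text
time: 24.63
tcp_pos: [0.5607, -0.1857, 0.0641]
tool_rot: [-0.001, 0.601, 0.799, -0.0]
contact_force: [-1.3, -0.2, 0.2]
width: 0.0003
finger_force: 0.2
```

Call:
{"name": "jog_arm", "arguments": {"plan": [[[0,0,0.2],0,0],[[0,0,0.4],0,0],[[0,0,0.4],0,0]]}}

```text
time: 24.88
tcp_pos: [0.5606, -0.186, 0.0611]
tool_rot: [-0.0, 0.601, 0.799, -0.0]
contact_force: [0.2, 0.6, -0.2]
width: -0.0004
finger_force: 0.0
```

Call:
{"name": "jog_arm", "arguments": {"plan": [[[0,0,0.2],0,0],[[0,0,0.2],0,0]]}}

```text
time: 25.05
tcp_pos: [0.5607, -0.186, 0.0593]
tool_rot: [0.0, 0.601, 0.799, -0.0]
contact_force: [0.3, -0.6, 0.7]
width: -0.0002
finger_force: 0.0
```

Call:
{"name": "jog_arm", "arguments": {"plan": [[[0,0,0.2],0,0],[[0,0,0.2],0,0]]}}

```text
time: 25.22
tcp_pos: [0.561, -0.1861, 0.0585]
tool_rot: [0.001, 0.601, 0.799, -0.0]
contact_force: [-2.6, -0.1, 7.8]
width: -0.0
finger_force: 3.7
```

Call:
{"name": "jog_arm", "arguments": {"plan": [[[0,0,0.15],0,0],[[0,0,0.15],0,0]]}}

```text
time: 25.38
tcp_pos: [0.561, -0.1861, 0.0582]
tool_rot: [0.001, 0.601, 0.8, -0.0]
contact_force: [-6.3, 2.1, 18.8]
width: 0.0001
finger_force: 9.3
```

Firm contact at the expected height, so the lid is against the rim. Retreating and checking.

Call:
{"name": "jog_arm", "arguments": {"plan": [[[0,0,-1],0,0],[[0,0,-4],0,0],[[0,0,-8],0,0],[[0,-4,-11],0,0],[[0,-8,-12],0,0],[[0,-12,-12],0,0],[[0,-16,-12],0,0],[[0,-16,-12],0,0],[[0,-16,-12],0,0]]}}

```text
time: 26.13
tcp_pos: [0.4057, -0.231, 0.1765]
tool_rot: [0.0, 0.602, 0.799, -0.0]
contact_force: [0.4, 0.0, 0.2]
width: -0.0001
finger_force: 0.0
```

```bash
python3 - <<'E'
from h import *
np.set_printoptions(precision=4,suppress=True)
s=capture("side");t=capture("top")
for k in("file_loop","mirror","tube","toothbrush"):
  print(k,[[np.round(r["point"]).tolist() for r in mark_of(c,k)[:1]] for c in(s,t)])
f=lambda p,X:(lambda r,k:cv2.resize(p["pixels"][r-75:r+45,k-60:k+60,::-1],(400,400)))(*proj(p,X).astype(int))
cv2.imwrite("pics/c10.png",np.clip(np.hstack([f(s,[.56,-.15,.05]),f(t,[.55,-.15,.05])])*1.4,0,255).astype('uint8'))
E
```

```text
file_loop [[[181.0, 325.0]], [[148.0, 435.0]]]
mirror [[[232.0, 397.0]], [[134.0, 363.0]]]
tube [[[294.0, 444.0]], [[151.0, 436.0]]]
toothbrush [[], [[263.0, 179.0]]]
```

View pics/c10.png

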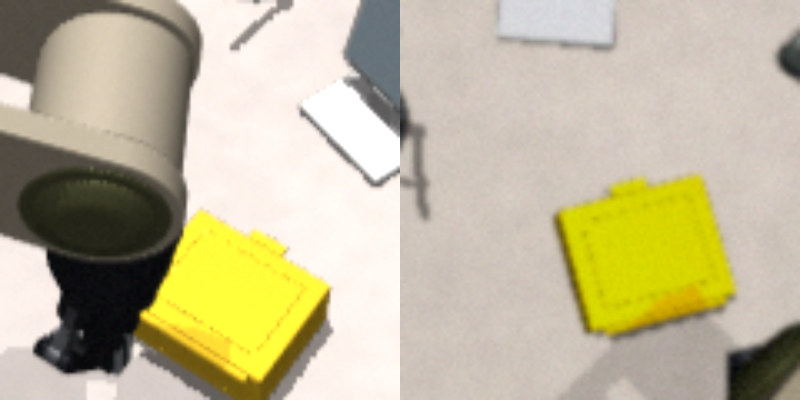

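The lid lies flat on the rim, with its tab over the far wall. The mirror, tube and toothbrush are where they started, and the file is still hanging. Handing in.

```bash
python3 -c "
from cell import robot
print(robot.sign_off())"
```

```text
the job is handed in; nothing more can be done
None
```

The soap lies flat in the yellow box with the lid pressed shut; the file still hangs on its hook, the mirror, tube and toothbrush are where they started, and the job is handed in (the sign-off gave no verdict).

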